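# Restock the blue tea tray from the spring dispenser

### The job

Take the top tea tin out of the spring-loaded dispenser, so that the next tin comes up into its place, and stand it upright in the empty blue tray. Set it down rather than dropping it, and leave the other tins in the dispenser and the upturned mug where they are.

Things in the scene. Friction and masses are not known exactly. Their poses are not given: they have to be found in the camera images.
- tin1_center (a point): Centre (half-way up) of the top tea tin: upright copper cylinder 56 mm in diameter, 36 mm high, 150 g, white paper band, brass disc on its flat lid; z along its axis. Top of three equal tins stacked between six upright steel rods, whose ends are 125 mm above the table (black collar, 82 mm across, 1 mm lower). Starts 138 mm up: 31 mm stand clear of the rods, 5 mm between them with 2 mm play.
- tin2_center (a point): Centre of the second tin, equal to the first and right under it, 102 mm above the table. The stack stands on a soft spring lifter (41 N/m, 24 mm per newton) in the fixed dispenser: it sinks if pressed, and when the top tin is lifted off it rises by itself, in about a second, by one tin height (36 mm), this tin then being at 138 mm.
- tray_blue_in (a point): Centre of the inner floor of the blue tray: shallow, square, fixed, 116 mm wide outside, 108 mm inside, rim 14 mm and inner floor 4 mm above the table; x and y along its sides, z up. Empty. The yellow and green trays beside it, equal in size and also fixed, hold tea cartons up to 54 mm high; the order of the three varies.
- mug_center (a point): Centre of a loose upturned white mug with two coloured stripes, 82 mm in diameter, 92 mm high, its handle reaching 71 mm from its axis (+y side of its frame); about 0.35 kg.

How it is judged:
By the outcome, as a careful person would: the job done as asked, in the order asked, and still so for the second after the job is handed in, with the robot touching nothing.
It also fails if it takes over 45 s, if anything falls off the work surface, if the arm or the gripper's body presses on something with over 40 N, if the wrist force passes 120 N, or if a joint passes its speed limit or range.

### The arm

A 6-joint arm with a two-finger parallel gripper is mounted at the origin on the work surface. World frame = base frame: x ahead of the robot, y to its left, z up, the work surface at z = 0. Lengths are in m, angles in rad, forces in N, time in s.
With the tool pointing down it reaches from about 0.25 to 0.725 m from the base axis. Payload 4 kg.
Tool frame: the origin (TCP) lies at the very end of the fingers, on their centre line; the grasp point (between the pads) lies 19 mm behind it; z points along the fingers, y is the direction in which the jaws open and shut (so a half turn about z gives the same grasp; the last joint's range is limited). The gripper opens to 85 mm and grips with 20 to 120 N. Pads are 22 mm wide; open, the fingers measure 114 mm over their backs; the gripper's body (76 mm by 85 mm) begins 54 mm behind the grasp point. The pads swing forward as they close: fully open they stand 13 mm farther back than shut.
Start: joints at [1.277, 0.241, 0.005, 1.335, 0, 1.571], TCP at [0.145, 0.479, 0.231] pointing down, gripper open.
Joint ranges: [-2.72, 2.72], [-1.05, 1.87], [-1.09, 1.28], [-1.99, 2.15], [-1.42, 1.44], [-3.14, 3.14]. Speed limits (rad/s): [2.79, 2.79, 3.14, 3.14, 3.14, 3.14].

### API

Orientations are given as a unit quaternion [x, y, z, w].
In Python, from workcell import bot, camera gives the robot as it stands. The module is installed in compiled form; this text tells all that it offers.
- The arm moves only by the tool send_rows, never from a script. Its argument "deltas" is a list of rows, each an object with "grip": the opening, from 0 (shut) to 1 (fully open); "translation": the shift along the tool's x, y, z in m, a list of three; "twist": the turn, a rotation vector about the tool's x, y, z in degrees, a list of three. A call has 1 to 5 rows; each row is the pose to reach, as a shift and turn from the pose measured when the call began, along the tool's axes at that moment; what a row does not reach only later rows make up. A row lasts 1/8 s, in which the tool goes at most 62.5 mm and 10.7 degrees, less where a joint would pass 70% of its speed; a pose out of reach is approached as far as the arm can. A call with a gripper value outside its range is refused whole. The fingers move at their own pace and stop on an object; the grip force is fixed at half the most. Time passes only in rows, so rows that repeat a pose let the fingers close. It gives the time, the measured TCP pose, the force and the opening at its end, in the units of the state.
- bot.get_obs(): the state, without advancing time (a new reading comes with each control period).
- camera(name): name is "scene" or "top" or "wrist"; returns a dict with "color" (384x512x3 uint8, blue, green, red), "intrinsics" (3x3 intrinsics, pixels), "xyz" and "rotation" of the camera in the world. Camera axes: x right, y down, z forward; pixel columns grow to the right and rows downward; lengths in m; the calibration is good to about 2 mm. A picture is of the moment at which its call begins. There is no depth.
- bot.job_done(): hands the job in, once; it reports no verdict.
The state is a dict: "clock": time; "joint_pos": joint angles; "joint_vel": joint speeds; "tau": joint torques, N m; "eef_pos": TCP position; "tool_rot": TCP orientation; "ft_force": force on the tool from outside, world axes, zero at the start; "ft_torque": the same for the moment, N m; "grip_width": finger opening in m.
Only numpy, scipy, OpenCV 4.12 (cv2) and the standard library are available. Lean on these libraries where they do the work, as an engineer would, in place of code of your own. Each camera call takes 0.05 s, during which the arm holds its last target.

## Working session

There is one attempt and no reset: what is moved stays moved. The work goes in short steps, Python scripts to look and compute and a tool call to move; the robot and the scene stay as the last step left them, time stands still between calls to the robot, and variables do not carry over. Pictures are saved under pics/ and viewed, and the job is handed in when it is done.

Besides the shell and the picture viewer there is one more tool, called after ">>>" by a JSON object that holds its "method" and its "body". send_rows: Moves the arm, as the interface text tells. Its arguments: {"type":"object","properties":{"deltas":{"type":"array","items":{"type":"object","properties":{"grip":{"type":"number"},"translation":{"type":"array","items":{"type":"number"}},"twist":{"type":"array","items":{"type":"number"}}}}}},"required":["deltas"]}

```bash
mkdir -p pics
python3 - <<'E'
from workcell import bot,camera
import cv2
for n in ["scene","top","wrist"]:
    c=camera(n); cv2.imwrite(f"pics/{n}0.png",c["color"]); print(n,c["intrinsics"].tolist(),c["xyz"],c["rotation"])
print(bot.get_obs())
E
```

```text
scene [[397.44171433617714, 0.0, 259.01421173299605], [0.0, 397.44171433617714, 194.5459306812767], [0.0, 0.0, 1.0]] [ 1.19427451 -0.38945641  0.70951331] [ 0.79268939  0.43439846 -0.20829816 -0.37356845]
top [[498.83010933178326, 0.0, 256.92594352968587], [0.0, 498.83010933178326, 184.38058823512625], [0.0, 0.0, 1.0]] [ 0.3623593  -0.02222046  1.37422903] [ 0.70669854 -0.70159661  0.06204157 -0.06700914]
wrist [[340.9255876577042, 0.0, 254.97435442742488], [0.0, 340.9255876577042, 188.50907329842266], [0.0, 0.0, 1.0]] [0.07463159 0.50099538 0.37310993] [0.7941377  0.58949345 0.08756743 0.11905769]
{'clock': 0.15, 'joint_pos': array([1.27699292e+00, 2.41233909e-01, 4.04089406e-03, 1.33521676e+00,
       2.43297702e-05, 1.57079844e+00]), 'joint_vel': array([-0.00139362, -0.00227603,  0.00451621, -0.00126007, -0.00070388,
        0.00140188]), 'tau': array([ 4.27953701e-04, -3.72635972e+01,  2.52638876e+01,  1.23564157e-02,
        1.05242693e-04, -8.18133572e-06]), 'eef_pos': array([0.14465059, 0.47811504, 0.23062323]), 'tool_rot': array([ 1.46374920e-01,  9.89228857e-01, -7.96256867e-04, -1.30116706e-04]), 'ft_force': array([ 0.25578656,  0.33301018, -0.73709629]), 'ft_torque': array([-0.0223337 ,  0.00441094, -0.0193387 ]), 'grip_width': 0.08516922801557252}
```

View pics/scene0.png

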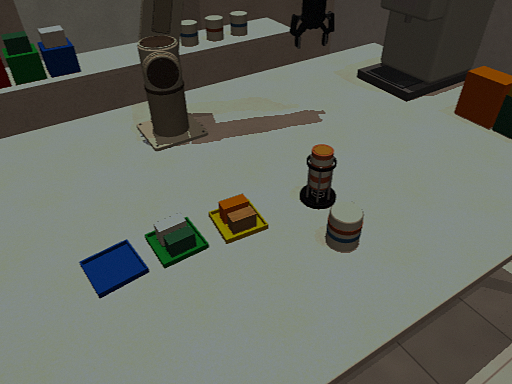

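View pics/top0.png

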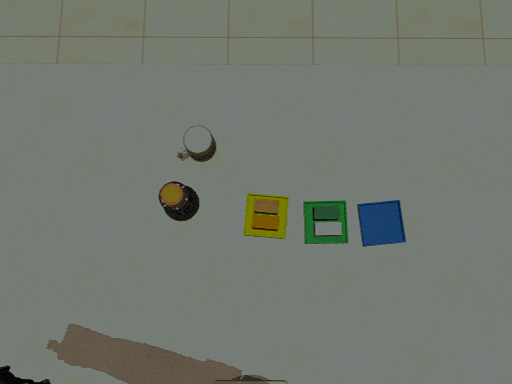

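View pics/wrist0.png

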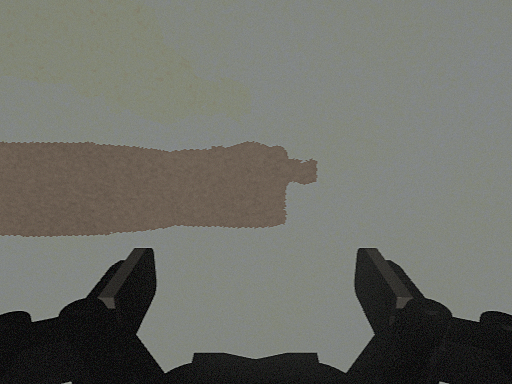

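The overview shows the dispenser near top px (175,198), the mug near (199,142) with its handle towards (183,155), and the blue tray at (382,223). I'll enlarge these.

Run:
```python
import cv2,numpy as np
t=cv2.imread("pics/top0.png"); s=cv2.imread("pics/scene0.png")
def crop(im,x,y,w,h,k,n):
    c=cv2.resize(im[y:y+h,x:x+w],None,fx=k,fy=k,interpolation=cv2.INTER_CUBIC); c=np.clip(c.astype(float)*1.6,0,255).astype('uint8')
    for i in range(0,w,10): cv2.putText(c,str(x+i),(i*k,8),0,.3,(0,255,255),1);cv2.line(c,(i*k,10),(i*k,14),(0,255,255),1)
    for i in range(0,h,10): cv2.putText(c,str(y+i),(0,i*k+3),0,.3,(0,255,255),1)
    cv2.imwrite(n,c)
crop(t,145,115,80,115//1-45+40,5,"pics/c1.png")
crop(t,350,190,65,65,8,"pics/c2.png")
crop(s,290,135,80,120,5,"pics/c3.png")
```

```text
(no output)
```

View pics/c1.png

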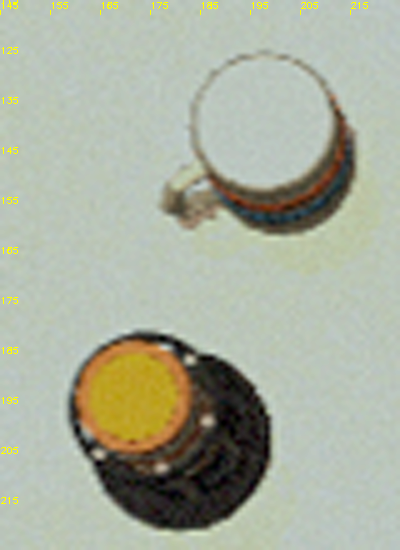

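View pics/c2.png

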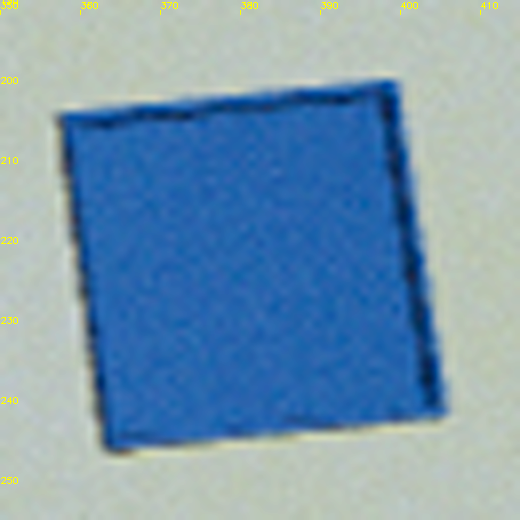

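View pics/c3.png

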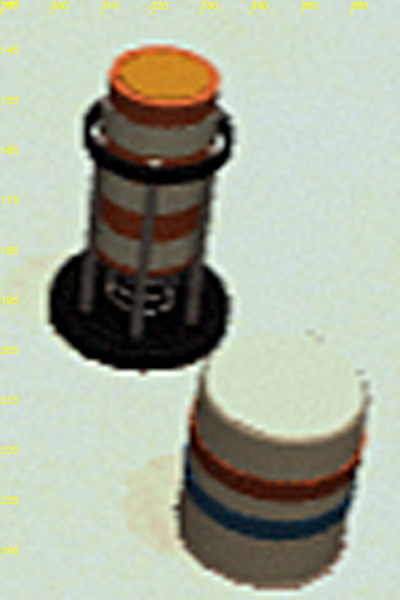

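```bash
cat > h.py <<'E'
import numpy as np
from scipy.spatial.transform import Rotation as R
from workcell import bot,camera
def ray(c,u,v):
    K=np.array(c["intrinsics"]); d=R.from_quat(c["rotation"]).apply(np.linalg.solve(K,[u,v,1.])); return np.array(c["xyz"]),d
def onz(c,u,v,z):
    p,d=ray(c,u,v); return p+d*(z-p[2])/d[2]
def tool(target,o=None):
    o=o or bot.get_obs(); return R.from_quat(o["tool_rot"]).inv().apply(np.array(target)-o["eef_pos"])
E
python3 - <<'E'
from h import *
t=camera("top"); s=camera("scene")
print("tin top",onz(t,171.6,194.2,.156),"scene",onz(s,322.8,149.8,.156))
print("mug top",onz(t,197.8,139.4,.092),"scene",onz(s,290+286/5,135+386/5,.092),"handle",onz(t,179,157,.05))
cs=np.array([onz(t,*p,.014) for p in [(357.5,204.3),(399.4,200.3),(405.2,241.8),(363.2,246.4)]])
print(cs,cs.mean(0),np.linalg.norm(np.diff(cs,axis=0),axis=1))
ss=np.array([onz(s,*p,.014) for p in [(80,266),(128,241),(148,270),(100,294)]]); print(ss.mean(0),ss)
g=onz(t,347,222,.014);print(g)
E
```

```text
tin top [0.56134221 0.1984474  0.156     ] scene [0.55911305 0.20191518 0.156     ]
mug top [0.71995847 0.14601426 0.092     ] scene [0.72198611 0.14842758 0.092     ] handle [0.68167592 0.20143132 0.05      ]
[[ 0.55987851 -0.28856848  0.014     ]
 [ 0.57178885 -0.40403934  0.014     ]
 [ 0.45815034 -0.41472723  0.014     ]
 [ 0.44490665 -0.3006687   0.014     ]] [ 0.50868109 -0.35200094  0.014     ] [0.11608349 0.11414    0.11482484]
[ 0.5167095  -0.35210236  0.014     ] [[ 0.47193655 -0.41722735  0.014     ]
 [ 0.4540157  -0.30012991  0.014     ]
 [ 0.56665394 -0.29107915  0.014     ]
 [ 0.57423183 -0.39997304  0.014     ]]
[ 0.51085735 -0.25851677  0.014     ]
```

Run:
```python
from h import *
print(tool([.56,.2,.225]))
```

```text
[-0.47809192 -0.14610518  0.00601882]
```

>>> {"method": "send_rows", "body": {"deltas": [{"grip":1,"translation":[-0.04,-0.012,0],"twist":[0,0,0]},{"grip":1,"translation":[-0.1,-0.03,0],"twist":[0,0,0]},{"grip":1,"translation":[-0.16,-0.049,0],"twist":[0,0,0]},{"grip":1,"translation":[-0.22,-0.067,0],"twist":[0,0,0]},{"grip":1,"translation":[-0.27,-0.083,0],"twist":[0,0,0]}]}}

```text
clock: 0.88
eef_pos: [0.3808, 0.3192, 0.231]
tool_rot: [0.147, 0.989, -0.0, 0.0]
ft_force: [1.0, 0.2, -0.3]
grip_width: 0.0856
```

Run:
```python
from h import *
o=bot.get_obs();print(o["clock"],o["eef_pos"],o["joint_pos"],tool([.56,.2,.225],o))
```

```text
0.875 [0.38076048 0.31919498 0.23098307] [ 6.97997146e-01  2.34897732e-01 -3.28099921e-03  1.33310227e+00
 -5.39436849e-04  9.92628659e-01] [-0.20612752 -0.06200571  0.00606505]
```

>>> {"method": "send_rows", "body": {"deltas": [{"grip":1,"translation":[-0.06,-0.018,0.003],"twist":[0,0,0]},{"grip":1,"translation":[-0.12,-0.036,0.006],"twist":[0,0,0]},{"grip":1,"translation":[-0.17,-0.051,0.006],"twist":[0,0,0]},{"grip":1,"translation":[-0.206,-0.062,0.006],"twist":[0,0,0]},{"grip":1,"translation":[-0.206,-0.062,0.006],"twist":[0,0,0]}]}}

```text
clock: 1.5
eef_pos: [0.5617, 0.198, 0.224]
tool_rot: [0.149, 0.989, -0.001, -0.0]
ft_force: [-0.2, 0.6, -0.0]
grip_width: 0.0856
```

Run:
```python
from h import *
import cv2
o=bot.get_obs();print(o["clock"],o["eef_pos"],o["joint_vel"])
for n in ["wrist"]:
    c=camera(n); cv2.imwrite(f"pics/{n}1.png",np.clip(c["color"]*1.6,0,255).astype('uint8'))
    K=np.array(c["intrinsics"])
    for z in (.156,):
        for p in ([.56,.2,z],[.55,.2,z],[.56,.21,z]):
            q=R.from_quat(c["rotation"]).inv().apply(np.array(p)-c["xyz"]); print(p,(K@q/q[2])[:2])
```

```text
1.5 [0.56167024 0.19801012 0.22403387] [ 0.04971982 -0.03201179 -0.04080998  0.01227512  0.02195454  0.01342032]
[0.56, 0.2, 0.156] [254.90173129 198.91566612]
[0.55, 0.2, 0.156] [250.32876679 184.85356566]
[0.56, 0.21, 0.156] [269.61304411 194.6249836 ]
```

View pics/wrist1.png

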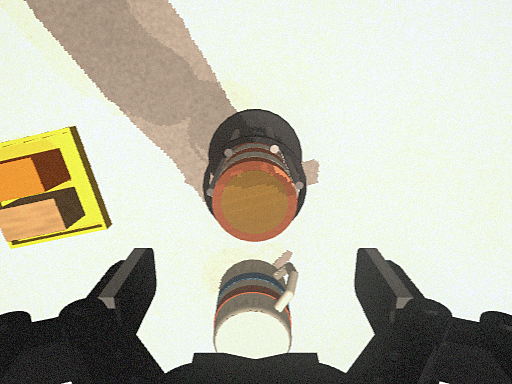

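The wrist view shows the lid centre at about (255.5, 199.5). That matches the prediction for (0.560, 0.200), so I'm descending.

Run:
```python
from h import *
o=bot.get_obs();print(o["clock"],o["eef_pos"],tool([.5604,.2003,.16],o),tool([.5604,.2003,.129],o))
```

```text
1.55 [0.56031008 0.19909667 0.22421493] [0.00019144 0.00125912 0.06421364] [0.0001554  0.00129877 0.09521359]
```

>>> {"method": "send_rows", "body": {"deltas": [{"grip":1,"translation":[0,0.001,0.02],"twist":[0,0,0]},{"grip":1,"translation":[0,0.001,0.045],"twist":[0,0,0]},{"grip":1,"translation":[0,0.001,0.07],"twist":[0,0,0]},{"grip":1,"translation":[0,0.001,0.085],"twist":[0,0,0]},{"grip":1,"translation":[0,0.001,0.085],"twist":[0,0,0]}]}}

```text
clock: 2.17
eef_pos: [0.559, 0.2004, 0.1382]
tool_rot: [0.147, 0.989, -0.001, -0.002]
ft_force: [0.4, 0.5, 0.4]
grip_width: 0.0853
```

Run:
```python
from h import *
import cv2
c=camera("wrist"); cv2.imwrite("pics/w2.png",np.clip(c["color"]*1.6,0,255).astype('uint8'))
c=camera("scene"); cv2.imwrite("pics/s2.png",cv2.resize(np.clip(c["color"]*1.6,0,255).astype('uint8')[80:260,250:400],None,fx=4,fy=4)[:600])
o=bot.get_obs();print(o["clock"],o["eef_pos"],o["ft_force"],tool([.5604,.2003,.129],o))
```

```text
2.275 [0.56063583 0.20056761 0.140124  ] [-0.69223316 -0.14628314 -0.8869103 ] [ 0.00014463 -0.0003195   0.01112419]
```

View pics/w2.png

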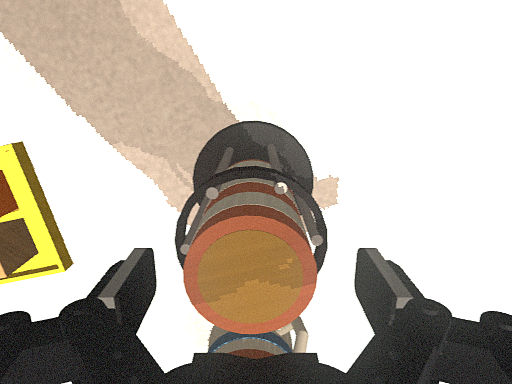

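View pics/s2.png

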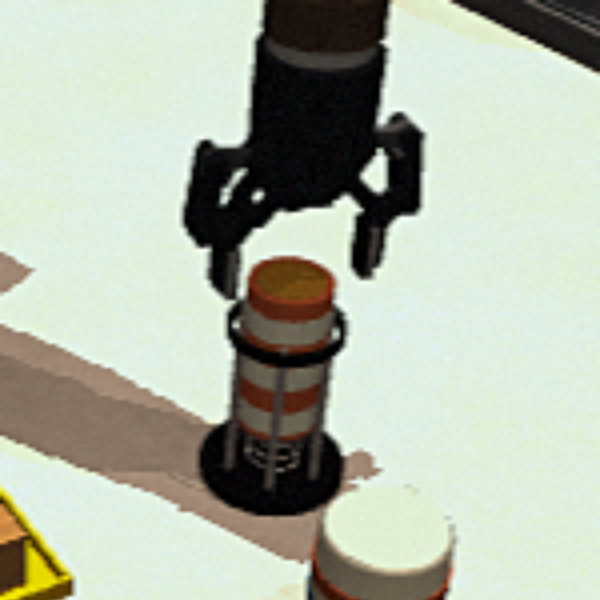

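>>> {"method": "send_rows", "body": {"deltas": [{"grip":1,"translation":[0,0,0.008],"twist":[0,0,0]},{"grip":1,"translation":[0,0,0.016],"twist":[0,0,0]},{"grip":1,"translation":[0,0,0.016],"twist":[0,0,0]}]}}

```text
clock: 2.65
eef_pos: [0.56, 0.2003, 0.1232]
tool_rot: [0.148, 0.989, -0.001, -0.001]
ft_force: [-0.5, 0.0, 0.5]
grip_width: 0.0854
```

>>> {"method": "send_rows", "body": {"deltas": [{"grip":0.7,"translation":[0,0,0],"twist":[0,0,0]},{"grip":0.65,"translation":[0,0,0],"twist":[0,0,0]},{"grip":0.5,"translation":[0,0,0],"twist":[0,0,0]},{"grip":0.5,"translation":[0,0,0],"twist":[0,0,0]},{"grip":0.5,"translation":[0,0,0],"twist":[0,0,0]}]}}

```text
clock: 3.28
eef_pos: [0.5601, 0.2001, 0.1233]
tool_rot: [0.148, 0.989, -0.001, -0.001]
ft_force: [0.1, -1.5, -0.2]
grip_width: 0.0546
```

Run:
```python
from h import *
import cv2
c=camera("scene"); cv2.imwrite("pics/s3.png",cv2.resize(np.clip(c["color"]*1.6,0,255).astype('uint8')[100:250,270:400],None,fx=4,fy=4)[:600])
o=bot.get_obs();print(o["clock"],o["eef_pos"],o["ft_force"],o["grip_width"])
```

```text
3.325 [0.56006641 0.20007242 0.12327374] [-0.32844492 -1.65807628  0.22154668] 0.05469921239494379
```

View pics/s3.png

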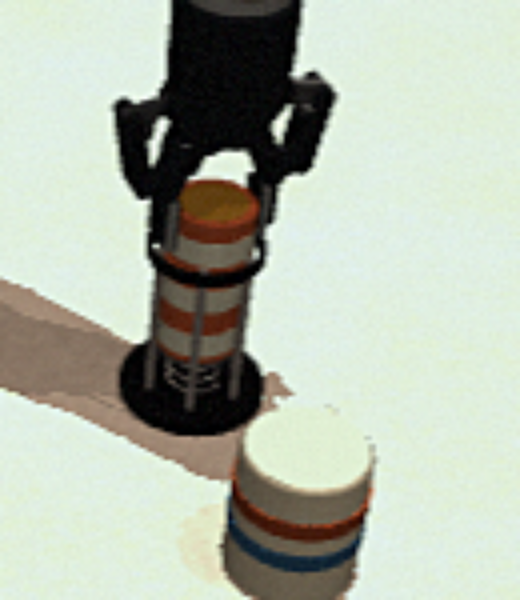

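>>> {"method": "send_rows", "body": {"deltas": [{"grip":0.4,"translation":[0,0,0],"twist":[0,0,0]},{"grip":0.4,"translation":[0,0,-0.008],"twist":[0,0,0]},{"grip":0.4,"translation":[0,0,-0.018],"twist":[0,0,0]},{"grip":0.4,"translation":[0,0,-0.03],"twist":[0,0,0]},{"grip":0.4,"translation":[0,0,-0.045],"twist":[0,0,0]}]}}

```text
clock: 3.95
eef_pos: [0.5601, 0.2002, 0.1693]
tool_rot: [0.148, 0.989, -0.001, -0.001]
ft_force: [-0.4, -1.6, -2.1]
grip_width: 0.0544
```

>>> {"method": "send_rows", "body": {"deltas": [{"grip":0.4,"translation":[0,0,-0.02],"twist":[0,0,0]},{"grip":0.4,"translation":[0,0,-0.04],"twist":[0,0,0]},{"grip":0.4,"translation":[0,0,-0.06],"twist":[0,0,0]},{"grip":0.4,"translation":[0,0,-0.075],"twist":[0,0,0]},{"grip":0.4,"translation":[0,0,-0.075],"twist":[0,0,0]}]}}

```text
clock: 4.58
eef_pos: [0.5611, 0.2006, 0.2461]
tool_rot: [0.148, 0.989, 0.0, 0.001]
ft_force: [-0.1, 0.4, -1.2]
grip_width: 0.0543
```

Run:
```python
from h import *
import cv2
c=camera("scene"); cv2.imwrite("pics/s4.png",cv2.resize(np.clip(c["color"]*1.6,0,255).astype('uint8')[80:230,270:400],None,fx=4,fy=4)[:600])
o=bot.get_obs();print(o["clock"],o["eef_pos"],o["ft_force"],o["grip_width"],o["tool_rot"],tool([.51,-.352,.235]))
```

```text
4.625 [0.56052826 0.20044324 0.2447893 ] [ 0.39900049  0.41083062 -1.79447901] 0.054418271055706256 [ 1.47663313e-01  9.89037544e-01 -3.99937697e-04 -3.51576968e-04] [-0.1130437  -0.54310159  0.01021008]
```

View pics/s4.png

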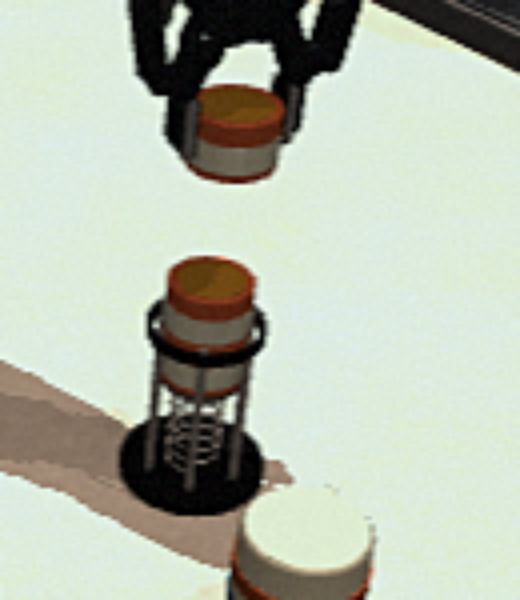

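>>> {"method": "send_rows", "body": {"deltas": [{"grip":0.4,"translation":[-0.004,-0.02,0],"twist":[0,0,0]},{"grip":0.4,"translation":[-0.012,-0.06,0],"twist":[0,0,0]},{"grip":0.4,"translation":[-0.022,-0.105,0],"twist":[0,0,0]},{"grip":0.4,"translation":[-0.032,-0.155,0],"twist":[0,0,0]},{"grip":0.4,"translation":[-0.042,-0.2,0],"twist":[0,0,0]}]}}

```text
clock: 5.25
eef_pos: [0.5408, -0.0059, 0.244]
tool_rot: [0.148, 0.989, -0.001, -0.001]
ft_force: [1.2, -0.5, -1.3]
grip_width: 0.0545
```

>>> {"method": "send_rows", "body": {"deltas": [{"grip":0.4,"translation":[-0.009,-0.045,0],"twist":[0,0,0]},{"grip":0.4,"translation":[-0.018,-0.09,0],"twist":[0,0,0]},{"grip":0.4,"translation":[-0.028,-0.135,0],"twist":[0,0,0]},{"grip":0.4,"translation":[-0.037,-0.18,0],"twist":[0,0,0]},{"grip":0.4,"translation":[-0.043,-0.21,0],"twist":[0,0,0]}]}}

```text
clock: 5.88
eef_pos: [0.5184, -0.222, 0.2433]
tool_rot: [0.149, 0.989, -0.001, -0.002]
ft_force: [0.6, 0.2, -0.9]
grip_width: 0.0548
```

Run:
```python
from h import *
o=bot.get_obs();print(o["clock"],o["eef_pos"],o["ft_force"],o["grip_width"],o["joint_pos"],tool([.51,-.352,.235]))
```

```text
5.875 [ 0.5184232  -0.22203586  0.24332505] [ 0.57408625  0.2014897  -0.93874097] 0.054832054877254364 [-0.4030525   0.36864487  0.21334055  1.41973555 -0.00297711 -0.10302648] [-0.03040063 -0.12662687  0.00850725]
```

>>> {"method": "send_rows", "body": {"deltas": [{"grip":0.4,"translation":[-0.01,-0.04,0.0],"twist":[0,0,0]},{"grip":0.4,"translation":[-0.02,-0.08,0.01],"twist":[0,0,0]},{"grip":0.4,"translation":[-0.028,-0.115,0.03],"twist":[0,0,0]},{"grip":0.4,"translation":[-0.03,-0.127,0.05],"twist":[0,0,0]},{"grip":0.4,"translation":[-0.03,-0.127,0.06],"twist":[0,0,0]}]}}

```text
clock: 6.5
eef_pos: [0.5068, -0.3533, 0.1809]
tool_rot: [0.151, 0.989, -0.0, -0.004]
ft_force: [0.3, 0.2, -1.4]
grip_width: 0.0547
```

Run:
```python
from h import *
import cv2
for n in ("wrist","scene","top"):
    c=camera(n);b=np.clip(c["color"]*1.6,0,255).astype('uint8')
    if n=="scene": b=cv2.resize(b[180:310,60:210],None,fx=4,fy=4)
    if n=="top": b=cv2.resize(b[150:280,300:450],None,fx=4,fy=4)
    cv2.imwrite(f"pics/{n}5.png",b)
    K=np.array(c["intrinsics"])
    for p in ([.51,-.352,.004],):
            q=R.from_quat(c["rotation"]).inv().apply(np.array(p)-c["xyz"]); print(n,p,(K@q/q[2])[:2])
o=bot.get_obs();print(o["clock"],o["eef_pos"],o["ft_force"],o["grip_width"],tool([.51,-.352,.03]))
```

```text
wrist [0.51, -0.352, 0.004] [255.8016137  168.89383009]
scene [0.51, -0.352, 0.004] [114.57517038 267.80435284]
top [0.51, -0.352, 0.004] [380.42683944 222.94429196]
6.65 [ 0.50844133 -0.35163563  0.18285679] [ 0.02930801 -0.30876061 -1.60081867] 0.05468981619966113 [-0.0026011   0.00038808  0.15284255]
```

View pics/wrist5.png

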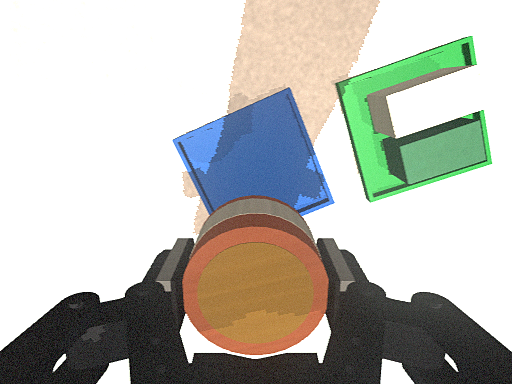

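View pics/scene5.png

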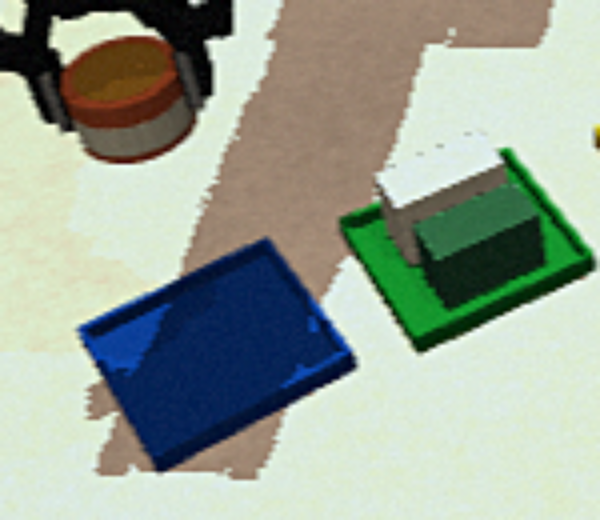

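View pics/top5.png

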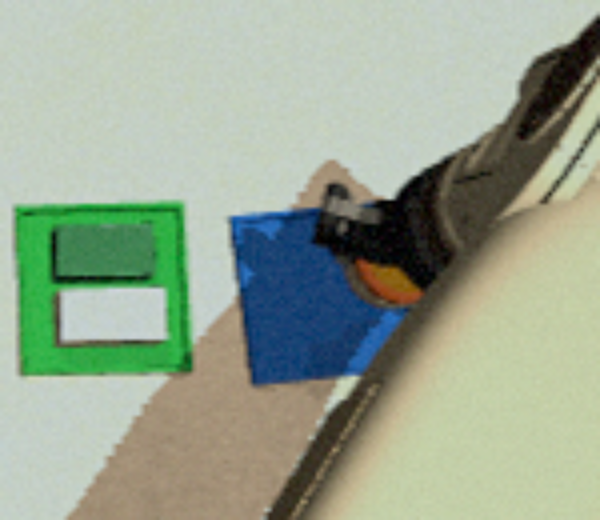

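The wrist view puts the tray centre near (254,171), which matches the prediction. The tin is held level, so I'm lowering it.

>>> {"method": "send_rows", "body": {"deltas": [{"grip":0.4,"translation":[-0.002,0,0.03],"twist":[0,0,0]},{"grip":0.4,"translation":[-0.002,0,0.065],"twist":[0,0,0]},{"grip":0.4,"translation":[-0.002,0,0.1],"twist":[0,0,0]},{"grip":0.4,"translation":[-0.002,0,0.125],"twist":[0,0,0]},{"grip":0.4,"translation":[-0.002,0,0.14],"twist":[0,0,0]}]}}

```text
clock: 7.28
eef_pos: [0.5097, -0.3513, 0.0426]
tool_rot: [0.149, 0.989, -0.0, -0.003]
ft_force: [-0.4, -0.3, -1.0]
grip_width: 0.0547
```

Run:
```python
from h import *
import cv2
for n in ("scene",):
    c=camera(n);b=np.clip(c["color"]*1.6,0,255).astype('uint8')
    b=cv2.resize(b[180:310,60:210],None,fx=4,fy=4)
    cv2.imwrite(f"pics/{n}6.png",b)
o=bot.get_obs();print(o["clock"],o["eef_pos"],o["ft_force"],o["grip_width"],R.from_quat(o["tool_rot"]).as_matrix()[:,2])
```

```text
7.325 [ 0.50886406 -0.35093573  0.04087681] [-0.12809065 -0.10173264 -2.61956249] 0.054752873438383656 [-0.00883159  0.00165599 -0.99995963]
```

View pics/scene6.png

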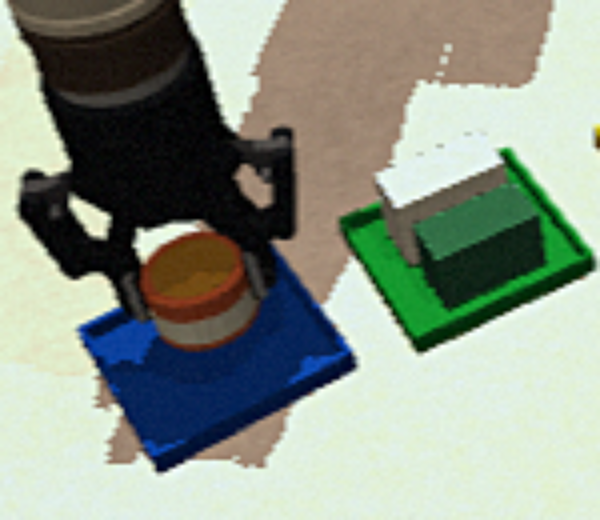

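>>> {"method": "send_rows", "body": {"deltas": [{"grip":0.4,"translation":[0,0,0.01],"twist":[0,0.4,0]},{"grip":0.4,"translation":[0,0,0.018],"twist":[0,0.4,0]},{"grip":0.4,"translation":[0,0,0.023],"twist":[0,0.4,0]},{"grip":0.4,"translation":[0,0,0.026],"twist":[0,0.4,0]},{"grip":0.4,"translation":[0,0,0.026],"twist":[0,0.4,0]}]}}

```text
clock: 7.95
eef_pos: [0.5086, -0.3509, 0.0148]
tool_rot: [0.149, 0.989, 0.001, -0.008]
ft_force: [0.6, -0.0, -1.0]
grip_width: 0.0543
```

>>> {"method": "send_rows", "body": {"deltas": [{"grip":0.4,"translation":[0,0,0.001],"twist":[0,0,0]},{"grip":0.4,"translation":[0,0,0.003],"twist":[0,0,0]},{"grip":0.4,"translation":[0,0,0.004],"twist":[0,0,0]},{"grip":0.4,"translation":[0,0,0.004],"twist":[0,0,0]}]}}

```text
clock: 8.45
eef_pos: [0.5084, -0.3508, 0.0107]
tool_rot: [0.149, 0.989, 0.001, -0.008]
ft_force: [-0.1, 0.5, -1.9]
grip_width: 0.0545
```

Run:
```python
from h import *
import cv2
for n in ("scene",):
    c=camera(n);b=np.clip(c["color"]*1.6,0,255).astype('uint8')
    b=cv2.resize(b[220:310,70:170],None,fx=6,fy=6)
    cv2.imwrite(f"pics/{n}7.png",b)
o=bot.get_obs();print(o["clock"],o["eef_pos"],o["ft_force"],o["grip_width"],R.from_quat(o["tool_rot"]).as_matrix()[:,2])
```

```text
8.5 [ 0.50845795 -0.3508575   0.01075183] [ 0.42786988  0.33841134 -1.34539713] 0.054213612210169584 [-0.01571875  0.0038711  -0.99986896]
```

View pics/scene7.png

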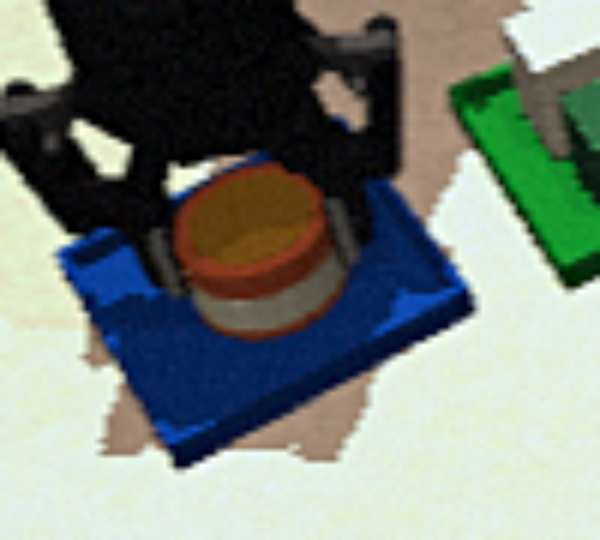

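>>> {"method": "send_rows", "body": {"deltas": [{"grip":0.4,"translation":[0,0,0],"twist":[0,-0.9,0]},{"grip":0.4,"translation":[0,0,0.001],"twist":[0,-0.9,0]},{"grip":0.4,"translation":[0,0,0.002],"twist":[0,-0.9,0]},{"grip":0.4,"translation":[0,0,0.002],"twist":[0,-0.9,0]}]}}

```text
clock: 9.0
eef_pos: [0.5084, -0.3509, 0.009]
tool_rot: [0.149, 0.989, -0.0, -0.0]
ft_force: [-0.8, 0.5, 1.5]
grip_width: 0.0547
```

>>> {"method": "send_rows", "body": {"deltas": [{"grip":0.4,"translation":[0,0,0.0005],"twist":[0,0,0]},{"grip":0.4,"translation":[0,0,0.001],"twist":[0,0,0]},{"grip":0.4,"translation":[0,0,0.001],"twist":[0,0,0]}]}}

```text
clock: 9.38
eef_pos: [0.5083, -0.3509, 0.0089]
tool_rot: [0.149, 0.989, -0.0, -0.0]
ft_force: [-2.7, 2.0, 6.4]
grip_width: 0.0546
```

Run:
```python
from h import *
o=bot.get_obs();print(o["clock"],o["eef_pos"],o["ft_force"],o["grip_width"],R.from_quat(o["tool_rot"]).as_matrix()[:,2])
```

```text
9.375 [ 0.50833817 -0.35086045  0.00892323] [-2.74214275  1.96324678  6.41708289] 0.05461560836254262 [-4.87320335e-04 -8.75729363e-04 -9.99999498e-01]
```

Contact shows at +6 N with the tool vertical. I'm opening only slightly, because the rim is close to the finger backs.

>>> {"method": "send_rows", "body": {"deltas": [{"grip":0.6,"translation":[0,0,0],"twist":[0,0,0]},{"grip":0.7,"translation":[0,0,0],"twist":[0,0,0]},{"grip":0.76,"translation":[0,0,0],"twist":[0,0,0]},{"grip":0.76,"translation":[0,0,0],"twist":[0,0,0]},{"grip":0.76,"translation":[0,0,0],"twist":[0,0,0]}]}}

```text
clock: 10.0
eef_pos: [0.5084, -0.3509, 0.0089]
tool_rot: [0.149, 0.989, -0.0, -0.0]
ft_force: [-0.4, -0.9, -0.5]
grip_width: 0.0651
```

Run:
```python
from h import *
import cv2
for n in ("scene","wrist"):
    c=camera(n);b=np.clip(c["color"]*1.6,0,255).astype('uint8')
    if n=="scene": b=cv2.resize(b[220:310,70:170],None,fx=6,fy=6)
    cv2.imwrite(f"pics/{n}8.png",b)
o=bot.get_obs();print(o["clock"],o["eef_pos"],o["ft_force"],o["grip_width"],R.from_quat(o["tool_rot"]).as_matrix()[:,2])
```

```text
10.1 [ 0.50837115 -0.35089929  0.00891834] [ 0.42747381 -0.00161749 -0.0979698 ] 0.06479971832672987 [-4.19201316e-04 -9.20323566e-04 -9.99999489e-01]
```

View pics/scene8.png

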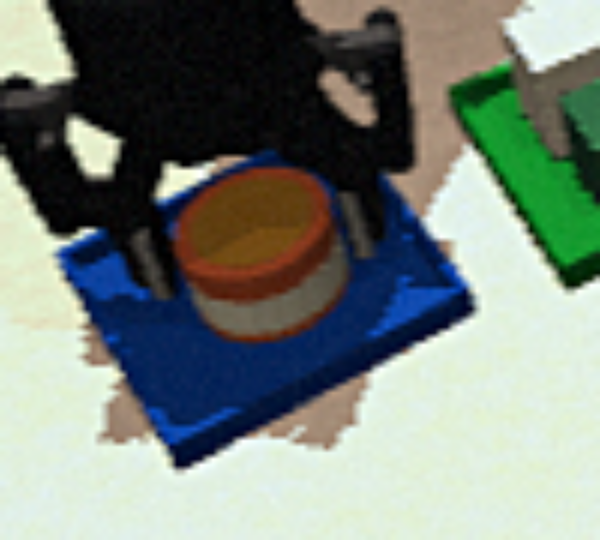

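View pics/wrist8.png

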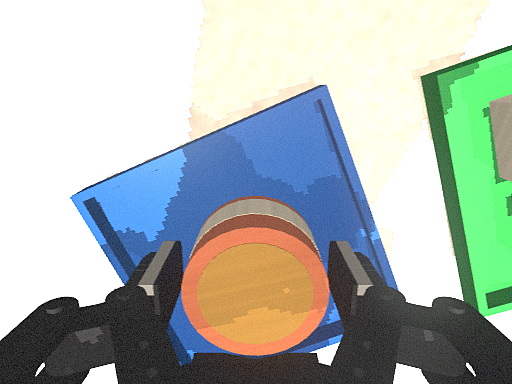

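The tin stands in the tray and both pads are clear of it. Now I'll rise straight up.

>>> {"method": "send_rows", "body": {"deltas": [{"grip":0.76,"translation":[0,0,-0.01],"twist":[0,0,0]},{"grip":0.76,"translation":[0,0,-0.03],"twist":[0,0,0]},{"grip":0.76,"translation":[0,0,-0.06],"twist":[0,0,0]},{"grip":0.8,"translation":[0,0,-0.1],"twist":[0,0,0]},{"grip":1,"translation":[0,0,-0.14],"twist":[0,0,0]}]}}

```text
clock: 10.72
eef_pos: [0.5084, -0.3507, 0.1509]
tool_rot: [0.149, 0.989, -0.001, 0.0]
ft_force: [0.8, -0.3, -0.2]
grip_width: 0.0837
```

>>> {"method": "send_rows", "body": {"deltas": [{"grip":1,"translation":[0.02,0,-0.04],"twist":[0,0,0]},{"grip":1,"translation":[0.06,0,-0.07],"twist":[0,0,0]},{"grip":1,"translation":[0.09,0,-0.08],"twist":[0,0,0]},{"grip":1,"translation":[0.1,0,-0.08],"twist":[0,0,0]},{"grip":1,"translation":[0.1,0,-0.08],"twist":[0,0,0]}]}}

```text
clock: 11.35
eef_pos: [0.4127, -0.3212, 0.2311]
tool_rot: [0.149, 0.989, -0.001, 0.0]
ft_force: [-0.2, -0.9, 0.2]
grip_width: 0.0855
```

Run:
```python
from h import *
import cv2
for n in ("scene","top"):
    c=camera(n);b=np.clip(c["color"]*1.6,0,255).astype('uint8')
    b=b[80:330,60:410] if n=="scene" else b[110:260,140:430]
    b=cv2.resize(b,None,fx=2.2,fy=2.2)
    cv2.imwrite(f"pics/{n}9.png",b)
o=bot.get_obs();print(o["clock"],o["eef_pos"],o["ft_force"],o["grip_width"])
```

```text
11.45 [ 0.41335504 -0.32131778  0.23029622] [ 0.19514371 -0.44826283 -0.07618964] 0.08529398096089791
```

View pics/scene9.png

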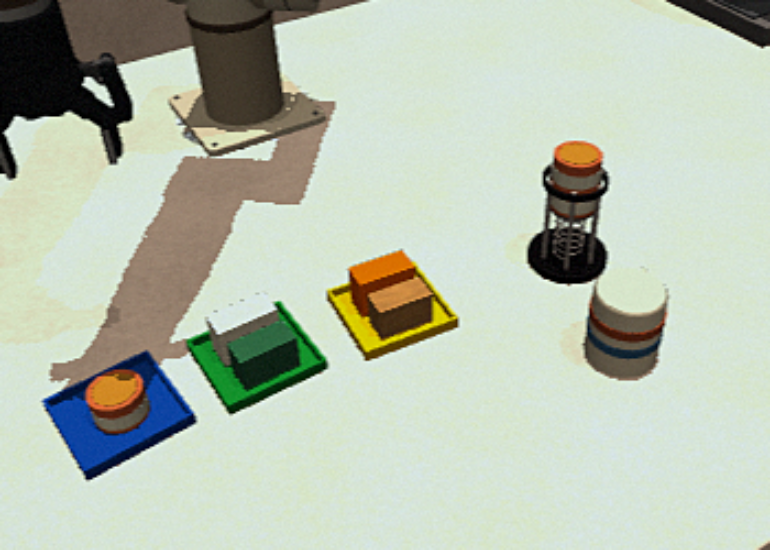

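View pics/top9.png

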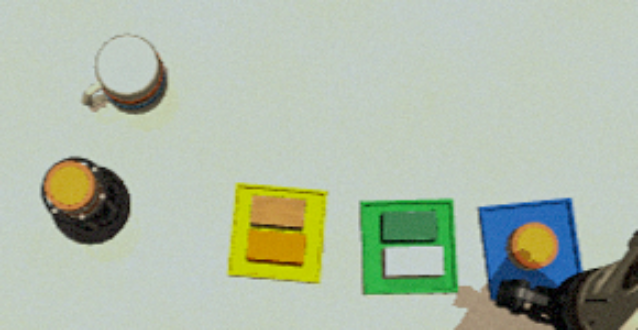

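```bash
python3 -c "
from workcell import bot
print(abs(bot.get_obs()['joint_vel']).max()); print(bot.job_done())"
```

```text
0.015787772974843243
the job is handed in; nothing more can be done
None
```

I took the top tin off the dispenser, lowered it into the blue tray until it touched (about 6 N), let go and backed away. I handed the job in at about 11.5 s of the 45 s allowed.

Last checks, from the scene and top pictures and the robot state:
- **Placed tin:** it stands upright near the middle of the blue tray.
- **Dispenser:** the next tin has come up. Its lid is at scene pixel (322.7, 150), and the first tin's lid started at (322.8, 149.8).
- **Mug and other trays:** they look unmoved by eye.
- **Robot:** the gripper is open, clear of everything and essentially still.

None of these checks failed. Two things did not go exactly as planned:
- One small tilt correction went the wrong way, to about 0.9°, and I put it right before the tin touched down.
- The tin touched down about 2 mm higher than I expected, probably because the closing pads shifted it slightly in the grip.

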